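Set the sliding fence of the strip-cutting jig

ROBOT

A 6-joint arm with a two-finger parallel gripper is mounted at the origin on a cart in front of the work surface, level with it; the furniture and walls round the work are solid. World frame = base frame: x ahead of the robot, y to its left, z up, the work surface at z = 0. Lengths are in m, angles in rad, forces in N, time in s.
With the tool pointing down it reaches from about 0.425 to 1.125 m from the base axis. Payload 14.9 kg.
Tool frame: the origin (TCP) lies at the centre of the arm's flange, where the gripper is bolted on; the fingertips stand 191 mm ahead of it and the grasp point (between the pads) lies 172 mm ahead of it; z points along the fingers, y is the direction in which the jaws open and shut (so a half turn about z gives the same grasp; the last joint's range is limited). The gripper opens to 91 mm and grips with 3 to 60 N. Pads are 32 mm wide; open, the fingers measure 118 mm over their backs; the gripper's body (76 mm by 178 mm) begins 60 mm behind the grasp point.
Start: joints at [-1.271, 0.379, 1.734, -0, 1.028, -0.033], TCP at [0.229, -0.662, 0.405] pointing down, gripper open.
Joint ranges: [-2.77, 2.77], [-0.74, 2.19], [0, 2.66], [-1.06, 4.2], [0.31, 2.87], [-3.08, 3.08]. Speed limits (rad/s): [1.89, 1.89, 2.39, 3.14, 3.14, 3.14].

INTERFACE

Orientations are given as [roll, pitch, yaw] about the fixed x, y, z axes, in that order (R = Rz(yaw) Ry(pitch) Rx(roll)).
In Python, from rig import readout, viewer, bot, cut_out, pinpoint gives the robot as it stands.
- The arm moves only by the tool send_rows, never from a script. Its argument "rows" is one flat list of numbers, 5 for each row, row after row: the shift along the tool's x, y, z in m, then the turn about the tool's z in degrees, then the closure in counts, from 0 (fully open) to 255 (shut). In form: [dx, dy, dz, turn, fingers, dx, dy, dz, turn, fingers, ...]. A call has 1 to 12 rows; each row is the pose to reach, as a shift and turn from the pose commanded when the call began, along the tool's axes at that moment; what a row does not reach only later rows make up. A row lasts 1/10 s, in which the tool goes at most 50 mm and 8.59 degrees, less where a joint would pass 70% of its speed; a pose out of reach is approached as far as the arm can. A call with a gripper value outside its range is refused whole. The fingers move at their own pace and stop on an object; "grip_force" is the grip in N (left out, the last holds). Time passes only in rows, so rows that repeat a pose let the fingers close. It gives the time, the measured TCP pose, the force and the opening at its end, in the units of the state.
- readout.state(): the state, without advancing time (a new reading comes with each control period).
- viewer.grab_frame(name): name is "side" or "top"; returns the picture (480x640x3 uint8, blue, green, red); there is no depth.
- viewer.calibration(name): a dict with "fx", "fy", "cx", "cy" (pixels), "R" (3x3) and "t" (3): a world point X has camera coordinates R X + t. Camera axes: x right, y down, z forward; pixel columns grow to the right and rows downward; lengths in m; the calibration is good to about 2 mm. A picture is of the moment at which its call begins. calibration takes no time and is no camera call.
- bot.job_done(): hands the job in, once; it reports no verdict.
Trained networks look in the newest picture that a camera, given by its name, has taken for a name from the list of things; names that differ only in an ending like _2 or _b are one class to them, and where a whole thing is asked for, a point or a joint stands for the part that bears it (a point fixed in the world has none). Each returns a list of dicts, best first, with "conf" (0 to 1); they miss things now and then, are a little off and sometimes report something else, mostly with a low value. They report only what shows in the picture. A call takes as long as a camera call. They do not tell look-alikes from the thing itself.
- cut_out(label, camera): "pixels" (480x640 bool, what is visible of it) and "rect" ([left, top, width, height] in pixels, round what is visible of it).
- pinpoint(label, camera): "at" ([row, column] in pixels: a listed point, or the origin of a listed thing).
The state is a dict: "t": time; "joint_pos": joint angles; "joint_velocities": joint speeds; "joint_efforts": joint torques, N m; "tool_pos": TCP position; "tool_rot": TCP orientation; "contact_force": force on the tool from outside, world axes, zero at the start; "moment": the same for the moment, N m; "width": finger opening in m.
Only numpy, scipy, OpenCV 4.12 (cv2) and the standard library are available. Lean on these libraries where they do the work, as an engineer would, in place of code of your own. Each camera call takes 0.05 s, during which the arm holds its last target. There are 200 camera calls.

TASK

On the strip-cutting jig, push the dark fence board along its rails with a fingertip until you feel it drop into the locating notches (it skips over them if rushed) and lie flat in them. Then push the brass turn button round by its black pin, fully, so that it lies over the board's front edge. Do not lift the board off its rails, and leave the other things on the bench where they are.

Things in the scene. Friction and masses are not known exactly. Their poses are not given: they have to be found in the camera images.
- jig: Strip-cutting jig, fixed, turned only about the vertical: plywood bed 146 (x) x 260 (y) x 12 mm; origin under the bed's centre, at bench level. Two light-wood rails run along y, tops 26 mm above the bench, an open channel 72 mm wide between them (bed as its floor). Aluminium cheeks outside the rails (131 mm apart, tops 40 mm above the bench) guide the board's sides. z up.
- seat (a point): Where the fence board's origin lies when the board is home: midway between the rails, 45 mm along +y from the jig's origin, 20 mm above the bench. Axes are the jig's: the board must slide towards +y.
- notch (a point): One of four notches in the rail tops, 19 mm long (y), 8 deep; point: middle of its mouth, 26 mm above the bench. They take the board's four feet (12 mm long, 6 high) all at once: the board drops 6 mm, level. Pushed slowly (40 mm/s or less) it drops in and stops with a bump on the notch ends (10 N will not drive it out); pushed fast it may skip over.
- fence_board: Loose fence board, 0.24 to 0.49 kg: dark wood plate 128 (x) x 90 (y) x 12 mm on four 6 mm high feet, low aluminium fence strip on top (36 mm above the feet's undersides). Origin: board's centre at the level of the feet's undersides; plate 6 to 18 mm above it. Axes parallel to the jig's. Starts 60 to 105 mm short of the seat, 6 mm higher than when home. Slides at 1 to 5 N.
- board_push (a point): Middle of the board's rear edge (its -y face, 45 mm from its origin, half-way up the 12 mm plate, so 38 mm above the bench while sliding and 32 when home): where to push. Behind it the channel between the rails is free for fingertips.
- latch_pivot (a point): On the vertical axis of the brass turn button, on a steel post (16 mm across) 65 mm along jig +y from the seat; point 44 mm above the bench, at the arm's mid height; axes are the jig's. Arm 14 mm wide, 6 thick, reaching 47 mm from the axis, underside 41 mm above the bench: it passes over the board's front edge only when the board is home.
- latch_pin (a point): Middle of the upright black pin near the arm's end, 40 mm from the hinge axis, 11 mm in diameter (14 at its head); the pin reaches from 47 to 75 mm above the bench, this point lies 61 mm above it. Push the pin sideways, round its arc.
- latch (a joint): Angle of the turn button, rad: 0 = open, arm along the jig's +x; grows clockwise seen from above, to 1.57 = closed, arm along the jig's -y, over the board (end stop there). Starts between -0.2 and 0.15. About 1 N at the pin turns it and it stays where it is left.
- flux_bottle: Bystander: cream bottle with red cap, 48 mm across, 103 tall (origin at its underside's centre).
- solder_spool: Bystander: white spool of solder, 55 mm across, 40 tall (origin at its underside's centre).
- scrap_jar: Bystander: glass jar of coloured offcuts with red lid, 86 mm across, 119 tall (origin at its underside's centre).
- marker_a: Bystander: white and black felt marker lying down, 124 mm long (origin at its underside's centre).
- glass_nugget: Bystander: blue glass nugget, 24 mm across, 9 high (origin at its underside's centre).
- running_pliers: Bystander: red-handled pliers lying down, 144 mm long (origin at its underside's centre).
- fid: Bystander: cream plastic lathekin (flat stick) lying down, 128 mm long (origin at its underside's centre).
Not all that is in view belongs to the job. There is more than one size of the fence_board; the one meant has the size given above.

How it is judged:
By the outcome, as a careful person would: the job done as asked, in the order asked, and still so for the second after the job is handed in, with the robot touching nothing.
It also fails if it takes over 48 s, if anything falls off the work surface, if the arm or the gripper's body presses on something with over 40 N, if the wrist force passes 120 N, or if a joint passes its speed limit or range.

## Working session

There is one attempt and no reset: what is moved stays moved. The work goes in short steps, Python scripts to look and compute and a tool call to move; the robot and the scene stay as the last step left them, time stands still between calls to the robot, and variables do not carry over. Pictures are saved under pics/ and viewed, about 8 in all and at most 12, crops included, and the job is handed in when it is done.

Besides the shell and the picture viewer there is one more tool, called after "Emit:" as name(argument=value, ...) on one line, values as JSON. send_rows: Moves the arm, as the interface text tells. Its arguments: {"type":"object","properties":{"rows":{"type":"array"},"grip_force":{"type":"number"}},"required":["rows"]}

```bash
mkdir -p pics; cat > h.py <<'E'
import numpy as np, cv2
from rig import readout, viewer, bot, cut_out, pinpoint
def ray(name,rc):
    c=viewer.calibration(name);R=np.array(c["R"]);t=np.array(c["t"])
    d=R.T@np.array([(rc[1]-c["cx"])/c["fx"],(rc[0]-c["cy"])/c["fy"],1]);return -R.T@t,d
def atz(name,rc,z):
    o,d=ray(name,rc);return o+d*(z-o[2])/d[2]
def proj(name,X):
    c=viewer.calibration(name);p=np.array(c["R"])@np.array(X)+np.array(c["t"])
    return np.array([c["cy"]+c["fy"]*p[1]/p[2],c["cx"]+c["fx"]*p[0]/p[2]])
E
python3 - <<'E'
from h import *
np.set_printoptions(precision=4,suppress=True)
for n in("top","side"):
    cv2.imwrite(f"pics/{n}0.png",viewer.grab_frame(n)); print(n,ray(n,(240,320)))
Z=dict(jig=0,seat=.02,notch=.026,fence_board=.026,board_push=.038,latch_pivot=.044,latch_pin=.061)
for l,z in Z.items():
    for n in("top","side"):
        for d in pinpoint(l,n)[:5]: print(l,n,round(d["conf"],2),np.round(d["at"]),atz(n,d["at"],z))
print(readout.state())
E
```

```text
top (array([ 0.3914, -0.0667,  1.0607]), array([ 0.0965, -0.0218, -0.9952]))
side (array([0.3849, 0.8839, 0.706 ]), array([ 0.0954, -0.8284, -0.552 ]))
jig top 0.9 [214. 361.] [ 0.5565 -0.1899  0.    ]
jig side 0.93 [234. 298.] [ 0.5625 -0.1968  0.    ]
seat top 0.92 [212. 341.] [ 0.5582 -0.1405  0.02  ]
seat top 0.51 [205. 460.] [ 0.5715 -0.4233  0.02  ]
seat side 0.73 [242. 303.] [ 0.5426 -0.1344  0.02  ]
notch top 0.74 [231. 326.] [ 0.5131 -0.1049  0.026 ]
notch side 0.72 [247. 315.] [ 0.5116 -0.1084  0.026 ]
notch side 0.69 [350. 291.] [0.5159 0.2177 0.026 ]
notch side 0.38 [398. 395.] [0.3347 0.3056 0.026 ]
fence_board top 0.97 [218. 260.] [0.5441 0.0488 0.026 ]
fence_board top 0.76 [212. 382.] [ 0.5564 -0.2354  0.026 ]
fence_board top 0.74 [232. 324.] [ 0.5092 -0.1002  0.026 ]
fence_board side 0.87 [303. 291.] [0.5345 0.0925 0.026 ]
fence_board side 0.81 [219. 302.] [ 0.5559 -0.2254  0.026 ]
fence_board side 0.17 [398. 392.] [0.3387 0.306  0.026 ]
board_push top 0.74 [207. 401.] [ 0.5643 -0.2779  0.038 ]
board_push top 0.73 [202. 267.] [0.5802 0.0326 0.038 ]
board_push side 0.9
[... 167 characters left out ...]
ide 0.89 [247. 296.] [ 0.5491 -0.0769  0.044 ]
latch_pin top 0.74 [194. 315.] [ 0.5938 -0.0789  0.061 ]
latch_pin side 0.45 [235. 276.] [ 0.5954 -0.0942  0.061 ]
latch_pin side 0.42 [226. 382.] [ 0.3611 -0.1523  0.061 ]
{'t': 0.8, 'joint_pos': array([-1.2713,  0.3789,  1.7342,  0.    ,  1.0285, -0.0333]), 'joint_velocities': array([-0.0015, -0.0017, -0.0013,  0.0002,  0.0019, -0.0007]), 'joint_efforts': array([ -0.0013, -76.364 , -43.473 ,   0.065 ,   0.0389,  -0.    ]), 'tool_pos': array([ 0.2287, -0.6616,  0.4047]), 'tool_rot': array([ 3.1416, -0.    ,  0.3328]), 'contact_force': array([-0.0406,  0.0989, -0.1527]), 'moment': array([ 0.0089,  0.012 , -0.0409]), 'width': 0.09115232699402416}
```

View pics/top0.png

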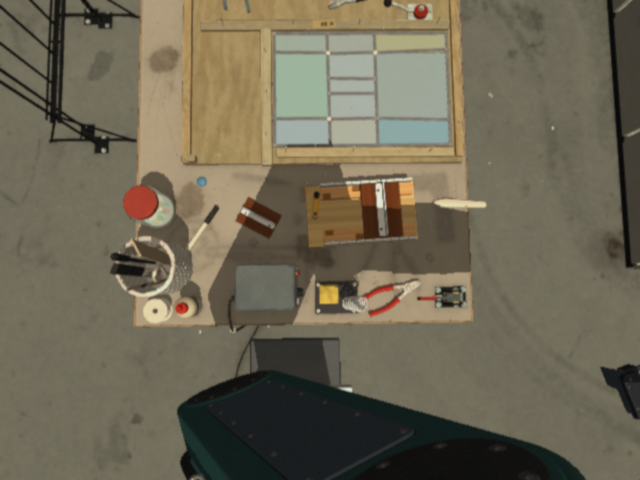

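View pics/side0.png

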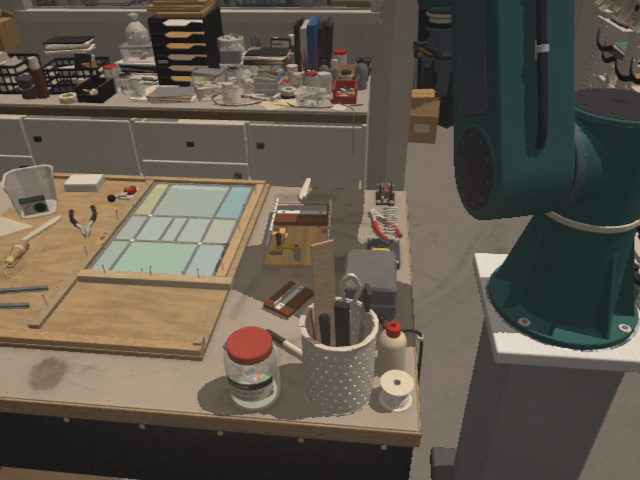

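The jig is at about (212, 361) in the top view, with the latch on its left end, so +y points left. The full-size board sits on the jig at (212, 382). The small board loose on the bench at (218, 260) is a look-alike. Next I'll fit the jig's pose and overlay it on the picture.

```bash
cat > fit.py <<'E'
from h import *
from scipy.optimize import least_squares
np.set_printoptions(precision=4,suppress=True)
def W(p,q): 
    c,s=np.cos(p[2]),np.sin(p[2]);return np.array([p[0]+c*q[0]-s*q[1],p[1]+s*q[0]+c*q[1],q[2]])
if __name__=="__main__":
    I=viewer.grab_frame("top");viewer.grab_frame("side")
    obs=[]
    L=dict(jig=(0,0,0),seat=(0,.045,.02),latch_pivot=(0,.11,.044))
    for l,q in L.items():
        for n in("top","side"):
            for d in pinpoint(l,n)[:1]: obs.append((n,q,d["at"],0))
    for l,z in(("fence_board",0),("board_push",1)):
        for n in("top","side"):
            for d in pinpoint(l,n):
                X=atz(n,d["at"],.03)
                if X[1]<-.2 and d["conf"]>.4: obs.append((n,(0,-.045*z,.026+.012*z),d["at"],1));break
    f=lambda p:np.concatenate([proj(n,W(p,(q[0],q[1]+b*p[3],q[2])))-a for n,q,a,b in obs])
    r=least_squares(f,[.557,-.19,.05,-.045],loss="soft_l1");p=r.x
    print(p,f(p).reshape(-1,2))
    k=5;r0,c0=165,290
    Z=cv2.resize(I[r0:r0+95,c0:c0+155],None,fx=k,fy=k,interpolation=cv2.INTER_CUBIC)
    def poly(c,col):
        P=[proj("top",W(p,q)) for q in c];P=np.array([[(a[1]-c0+.5)*k,(a[0]-r0+.5)*k] for a in P]).astype(int)
        cv2.polylines(Z,[P],True,col,1)
    def box(x,y,cy,z):return [(x,cy-y,z),(x,cy+y,z),(-x,cy+y,z),(-x,cy-y,z)]
    poly(box(.073,.13,0,.012),(0,255,0));poly(box(.064,.045,p[3],.044),(0,0,255))
    poly(box(.0655,.1,0,.04),(255,255,0));poly([(0,.11,.05),(.04,.11,.05)],(255,0,255))
    cv2.imwrite("pics/fit.png",Z)
E
python3 fit.py
```

```text
[ 0.5577 -0.1883  0.0705 -0.0426] [[-1.2701 -0.8892]
 [-0.8028  0.5572]
 [ 2.2504  0.5567]
 [ 0.5322 -2.3268]
 [ 2.6151  0.9476]
 [ 0.9641 -2.2637]
 [ 0.823  -1.8075]
 [-2.7145 -0.1201]
 [ 0.709   1.8331]
 [ 0.9267 -1.7891]]
```

View pics/fit.png

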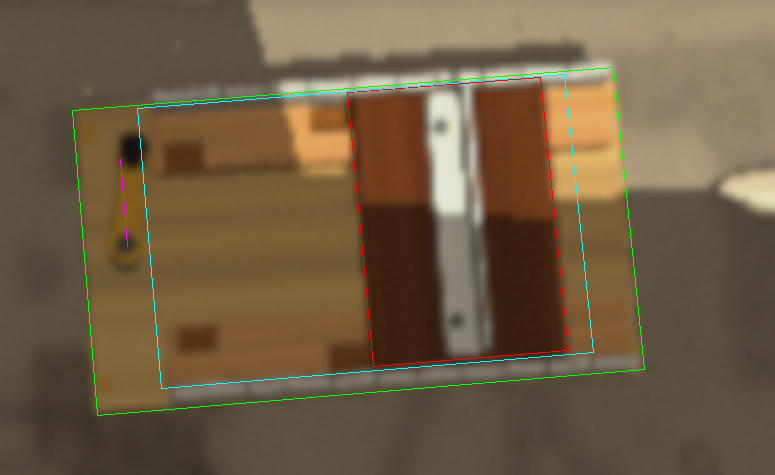

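Board, bed and latch match the overlay. The jig's yaw is about 0.07 rad and the board is 88 mm short of the seat. Now I'll move the closed fingers to behind the board.

Emit:
send_rows(rows=[0.434,-0.223,0,15,255,0.434,-0.223,0,15,255,0.434,-0.223,0,15,255,0.434,-0.223,0,15,255,0.434,-0.223,0,15,255,0.434,-0.223,0,15,255,0.434,-0.223,0,15,255,0.434,-0.223,0,15,255,0.434,-0.223,0.05,15,255,0.434,-0.223,0.1,15,255,0.434,-0.223,0.14,15,255,0.434,-0.223,0.14,15,255], grip_force=20)

```text
t: 2.6
tool_pos: [0.5659, -0.3072, 0.2611]
tool_rot: [-3.14, 0.003, 0.073]
contact_force: [-1.4, -0.2, 0.2]
width: 0.0006
```

```bash
python3 - <<'E'
from h import *
I=viewer.grab_frame("side");cv2.imwrite("pics/s1.png",cv2.resize(I[150:290,220:380],None,fx=4.8,fy=4.0,interpolation=cv2.INTER_CUBIC))
s=readout.state();print(s["t"],s["tool_pos"],s["tool_rot"],s["contact_force"],s["width"])
E
```

```text
2.65 [ 0.56534853 -0.30683713  0.2585658 ] [-3.13772091  0.0054032   0.07231461] [-3.69319338  2.60567704 -2.7724932 ] 0.00025019659847968546
```

View pics/s1.png

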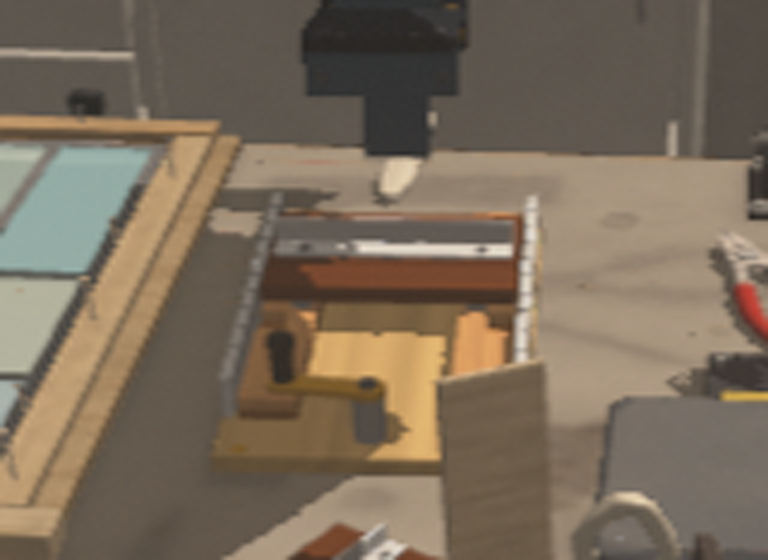

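The finger is centred behind the board and clear of it. I'll descend into the channel and start the slow push.

Emit:
send_rows(rows=[0,0,0.025,0,255,0,0,0.046,0,255,0,0,0.046,0,255,0,-0.004,0.046,0,255,0,-0.008,0.046,0,255,0,-0.011,0.046,0,255,0,-0.014,0.046,0,255,0,-0.017,0.046,0,255,0,-0.02,0.046,0,255,0,-0.023,0.046,0,255,0,-0.026,0.046,0,255,0,-0.029,0.046,0,255])

```text
t: 3.85
tool_pos: [0.564, -0.28, 0.2188]
tool_rot: [3.141, -0.0, 0.071]
contact_force: [0.1, -3.3, 1.2]
width: 0.0007
```

Emit:
send_rows(rows=[0,-0.003,0,0,255,0,-0.006,0,0,255,0,-0.009,0,0,255,0,-0.012,0,0,255,0,-0.015,0,0,255,0,-0.018,0,0,255,0,-0.021,0,0,255,0,-0.024,0,0,255,0,-0.027,0,0,255,0,-0.03,0,0,255,0,-0.033,0,0,255,0,-0.036,0,0,255])

```text
t: 5.05
tool_pos: [0.5614, -0.244, 0.2188]
tool_rot: [3.141, -0.0, 0.071]
contact_force: [1.9, -4.3, 1.9]
width: 0.0005
```

Emit:
send_rows(rows=[0,-0.003,0.001,0,255,0,-0.006,0.002,0,255,0,-0.009,0.003,0,255,0,-0.012,0.004,0,255,0,-0.015,0.004,0,255,0,-0.018,0.004,0,255,0,-0.021,0.004,0,255,0,-0.024,0.004,0,255,0,-0.027,0.004,0,255,0,-0.03,0.004,0,255])

```text
t: 6.05
tool_pos: [0.5596, -0.2143, 0.2151]
tool_rot: [3.141, -0.001, 0.071]
contact_force: [1.2, -5.9, 4.9]
width: 0.0001
```

Emit:
send_rows(rows=[0,-0.002,0,0,255,0,-0.004,0,0,255,0,-0.006,0,0,255,0,-0.008,0,0,255])

```text
t: 6.45
tool_pos: [0.559, -0.2064, 0.2151]
tool_rot: [3.141, -0.001, 0.071]
contact_force: [1.9, -5.4, 3.7]
width: 0.0006
```

Emit:
send_rows(rows=[0,-0.002,0,0,255,0,-0.004,0,0,255])

```text
t: 6.65
tool_pos: [0.5587, -0.2024, 0.2151]
tool_rot: [3.141, -0.001, 0.071]
contact_force: [2.8, -4.2, 1.6]
width: 0.0
```

Emit:
send_rows(rows=[0,-0.002,0,0,255,0,-0.004,0,0,255])

```text
t: 6.85
tool_pos: [0.5579, -0.198, 0.2145]
tool_rot: [-3.141, 0.001, 0.071]
contact_force: [0.6, -2.4, -0.1]
width: 0.0005
```

Emit:
send_rows(rows=[0,-0.002,0,0,255])

```text
t: 6.95
tool_pos: [0.5578, -0.196, 0.2145]
tool_rot: [-3.141, 0.001, 0.071]
contact_force: [0.9, -2.5, 0.4]
width: 0.0003
```

```bash
python3 - <<'E'
from h import *
I=viewer.grab_frame("side");cv2.imwrite("pics/s2.png",cv2.resize(I[150:290,220:380],None,fx=4.8,fy=4.0,interpolation=cv2.INTER_CUBIC))
s=readout.state();print(s["t"],s["tool_pos"],s["contact_force"])
E
```

```text
7.0 [ 0.55773638 -0.19582387  0.21450958] [-0.40685495 -1.55114406  0.07725749]
```

View pics/s2.png

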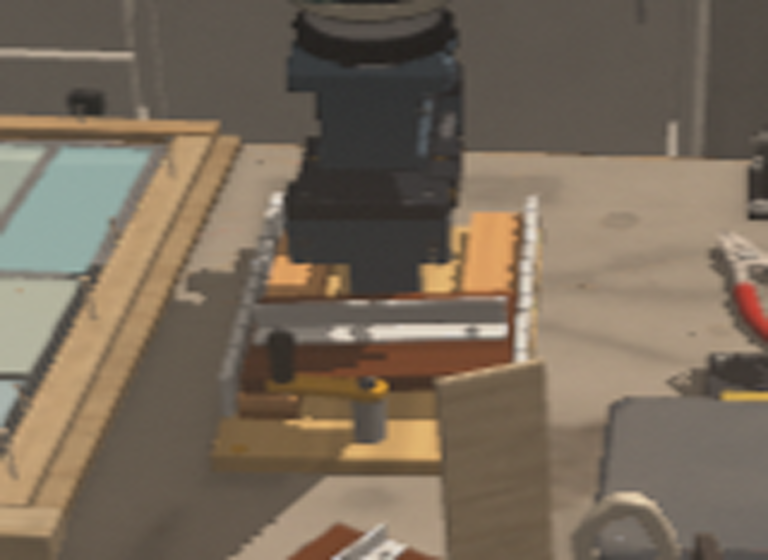

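The board is close to the latch, and both the push force and the vertical force have dropped. I'll creep on and feel for the bump.

Emit:
send_rows(rows=[0,-0.001,0,0,255,0,-0.002,0,0,255])

```text
t: 7.2
tool_pos: [0.5577, -0.1943, 0.2146]
tool_rot: [-3.142, 0.0, 0.071]
contact_force: [-2.1, -4.7, 1.5]
width: 0.0005
```

Emit:
send_rows(rows=[0,-0.001,0,0,255,0,-0.002,0,0,255])

```text
t: 7.4
tool_pos: [0.5576, -0.1933, 0.2148]
tool_rot: [3.14, -0.0, 0.072]
contact_force: [-5.7, -26.4, -3.5]
width: 0.0006
```

There's a clear bump: 26 N with the motion stopping. I'll back off, rise and move beyond the pin, high up, then look.

Emit:
send_rows(rows=[0,0.008,0,0,255,0,0.015,0,0,255,0,0.015,-0.05,0,255,0,0.015,-0.1,0,255,0.03,-0.02,-0.1,0,255,0.05,-0.06,-0.1,0,255,0.05,-0.1,-0.1,0,255,0.045,-0.15,-0.1,0,255,0.045,-0.15,-0.1,0,255])

```text
t: 8.3
tool_pos: [0.591, -0.0355, 0.3144]
tool_rot: [-3.141, 0.001, 0.074]
contact_force: [-0.1, -0.7, -0.8]
width: 0.0006
```

```bash
python3 - <<'E'
from h import *
from fit import W
I=viewer.grab_frame("side");J=viewer.grab_frame("top")
A=cv2.resize(I[180:280,240:360],None,fx=5,fy=5,interpolation=cv2.INTER_CUBIC)
B=cv2.resize(J[160:260,280:425],None,fx=4,fy=4,interpolation=cv2.INTER_CUBIC)[:, :]
cv2.imwrite("pics/s3.png",A);cv2.imwrite("pics/t3.png",B)
s=readout.state();print(s["t"],s["tool_pos"],s["tool_rot"],s["contact_force"])
p=[.5577,-.1883,.0705]
for l,z in(("fence_board",.02),("board_push",.032),("latch_pin",.061),("latch_pivot",.044)):
    for n in("top","side"):
        for d in pinpoint(l,n)[:2]:
            X=atz(n,d["at"],z);v=X[:2]-p[:2];c,q=np.cos(p[2]),np.sin(p[2]);print(l,n,round(d["conf"],2),"jig",np.round([c*v[0]+q*v[1],-q*v[0]+c*v[1]],4))
E
```

```text
8.4 [ 0.5919 -0.0387  0.3147] [-3.1414  0.0002  0.0728] [-0.7394 -0.0475  0.2265]
fence_board top 0.72 jig [-0.0017  0.0465]
fence_board side 0.96 jig [-0.0067  0.0632]
fence_board side 0.61 jig [-0.0011  0.2805]
board_push top 0.76 jig [-0.0035  0.0042]
board_push side 0.86 jig [0.0187 0.2606]
board_push side 0.74 jig [-0.0004  0.0053]
latch_pin top 0.22 jig [-0.0147  0.0137]
latch_pin side 0.7 jig [0.0455 0.0936]
latch_pin side 0.27 jig [0.031  0.5356]
latch_pivot side 0.85 jig [0.002  0.1192]
```

View pics/s3.png

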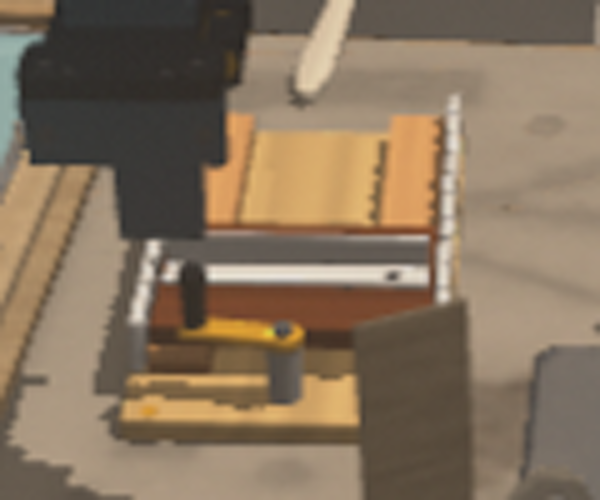

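View pics/t3.png

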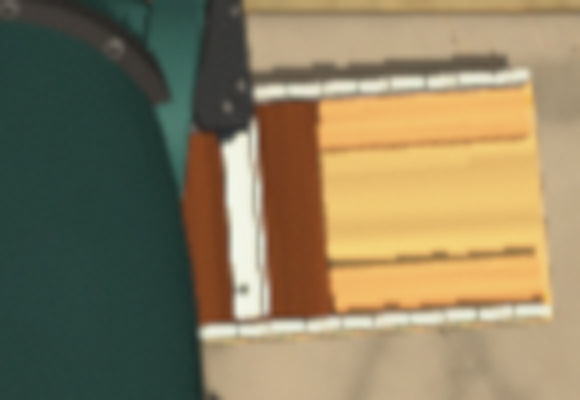

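The board's rear edge is at jig y ≈ 0.004 and its origin at ≈ 0.0465, against a seat at 0.045. It sits flat between the cheeks, and the pin stands ahead of the finger. I'll descend beside the pin.

Emit:
send_rows(rows=[0,0,0.03,0,255,0,0,0.064,0,255,0,0,0.064,0,255])

```text
t: 9.1
tool_pos: [0.5905, -0.0397, 0.2473]
tool_rot: [-3.141, 0.006, 0.07]
contact_force: [0.8, -0.0, 1.3]
width: 0.0005
```

```bash
python3 - <<'E'
from h import *
s=readout.state();print(s["t"],s["tool_pos"],s["tool_rot"],s["contact_force"],s["joint_pos"])
px,py,a=.5577,-.1883,s["tool_rot"][2]
v=s["tool_pos"][:2]-[px,py];J=np.array([[np.cos(.0705),np.sin(.0705)],[-np.sin(.0705),np.cos(.0705)]])@v
print("jig",J)
for d in (0,15,30,45,60,75,90,96):
    t=np.radians(d);g=np.array([.04*np.cos(t)+.0205*np.sin(t),.11-.04*np.sin(t)+.0205*np.cos(t)]);e=g-J
    print(d,np.round([e[0],-e[1]],4))
E
```

```text
9.1 [ 0.59048126 -0.03969769  0.24732698] [-3.14053693  0.00572973  0.07049824] [ 0.77913413 -0.0412346   1.30144154] [-1.06513007e-01  4.44116864e-01  2.00202488e+00  4.69558653e-05
  7.01277013e-01  1.39375214e+00]
jig [0.04316762 0.145924  ]
0 [-0.0032  0.0154]
15 [0.0008 0.0265]
30 [0.0017 0.0382]
45 [-0.0004  0.0497]
60 [-0.0054  0.0603]
75 [-0.013   0.0693]
90 [-0.0227  0.0759]
96 [-0.027   0.0778]
```

Emit:
send_rows(rows=[-0.003,0.008,-0.004,0,255,-0.003,0.015,-0.004,0,255,-0.001,0.021,-0.004,6,255,0.001,0.0265,-0.004,12,255,0.0015,0.032,-0.004,18,255,0.0017,0.038,-0.004,24,255,0.001,0.044,-0.004,30,255,0,0.05,-0.004,36,255])

```text
t: 9.9
tool_pos: [0.596, -0.0904, 0.2567]
tool_rot: [-3.141, -0.002, -0.562]
contact_force: [0.0, 0.2, -0.3]
width: 0.0
```

```bash
python3 - <<'E'
from h import *
s=readout.state();print(s["t"],s["tool_pos"],s["tool_rot"],s["contact_force"],s["joint_pos"][5])
I=viewer.grab_frame("side");cv2.imwrite("pics/s4.png",cv2.resize(I[180:280,240:360],None,fx=5,fy=5,interpolation=cv2.INTER_CUBIC))
px,py=.5577,-.1883
v=s["tool_pos"][:2]-[px,py];J=np.array([[np.cos(.0705),np.sin(.0705)],[-np.sin(.0705),np.cos(.0705)]])@v
print("jig",J); b=.0705-s["tool_rot"][2]
for d in (45,60,75,90,96,102):
    t=np.radians(d);g=np.array([.04*np.cos(t)+.0205*np.sin(t),.11-.04*np.sin(t)+.0205*np.cos(t)]);e=g-J
    # tool x in jig = (cos b,-sin b), tool y = (-sin b,-cos b)
    print(d,np.round([e[0]*np.cos(b)-e[1]*np.sin(b),-e[0]*np.sin(b)-e[1]*np.cos(b)],4))
E
```

```text
9.9 [ 0.5960306  -0.09038542  0.25672033] [-3.14054268e+00 -2.30872324e-03 -5.62169314e-01] [ 0.01944596  0.17658092 -0.29787044] 1.9436317877897833
jig [0.04513264 0.09497129]
45 [-0.0026  0.0004]
60 [-0.0004  0.0119]
75 [-0.0013  0.0236]
90 [-0.0051  0.0347]
96 [-0.0074  0.0388]
102 [-0.0102  0.0426]
```

View pics/s4.png

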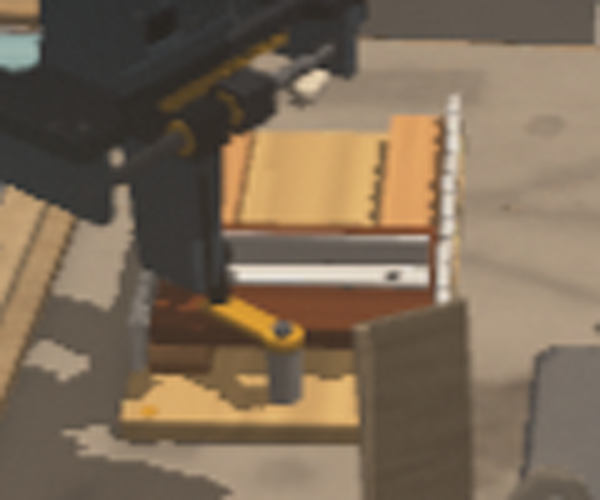

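The arm is now at about 45° and already over the board's front edge. I'll continue the arc.

Emit:
send_rows(rows=[-0.001,0.006,0.003,6,255,-0.001,0.012,0.003,13,255,-0.001,0.018,0.003,20,255,-0.0015,0.0235,0.003,27,255,-0.003,0.029,0.003,34,255,-0.005,0.0345,0.003,40,255])

```text
t: 10.55
tool_pos: [0.5734, -0.1167, 0.2534]
tool_rot: [-3.14, -0.001, -1.258]
contact_force: [0.6, 0.5, 0.3]
width: 0.0006
```

```bash
python3 - <<'E'
from h import *
s=readout.state();print(s["t"],s["tool_pos"],s["tool_rot"],s["contact_force"],s["joint_pos"][5])
v=s["tool_pos"][:2]-[.5577,-.1883];print("jig",np.array([[np.cos(.0705),np.sin(.0705)],[-np.sin(.0705),np.cos(.0705)]])@v)
E
```

```text
10.55 [ 0.57338237 -0.11671425  0.25335924] [-3.13950768e+00 -1.19598607e-03 -1.25847883e+00] [0.62911364 0.50289366 0.29775314] 2.58853095136964
jig [0.02068603 0.07030323]
```

Emit:
send_rows(rows=[-0.0005,0.002,0,0,255,-0.001,0.004,0,0,255])

```text
t: 10.75
tool_pos: [0.5692, -0.1167, 0.2529]
tool_rot: [-3.14, -0.001, -1.251]
contact_force: [0.8, 0.0, 1.3]
width: 0.0003
```

Emit:
send_rows(rows=[-0.0005,0.002,0,0,255,-0.0005,0.002,0,0,255])

```text
t: 10.95
tool_pos: [0.568, -0.1167, 0.2529]
tool_rot: [-3.137, -0.002, -1.253]
contact_force: [7.7, 0.8, -0.4]
width: 0.0003
```

Emit:
send_rows(rows=[0,0.001,0,0,255,0,0.001,0,0,255])

```text
t: 11.15
tool_pos: [0.5676, -0.1168, 0.253]
tool_rot: [-3.136, -0.003, -1.253]
contact_force: [12.2, 2.2, -2.7]
width: 0.0004
```

Emit:
send_rows(rows=[0.002,-0.015,0,0,255,0.005,-0.03,0,0,255,0.005,-0.03,-0.05,0,255,0.005,-0.03,-0.1,0,255,0.005,-0.07,-0.14,0,255,0.1,-0.11,-0.15,0,255,0.14,-0.13,-0.15,0,255,0.17,-0.14,-0.15,0,255,0.2,-0.15,-0.15,0,255,0.25,-0.15,-0.15,0,255,0.25,-0.15,-0.15,0,255,0.25,-0.15,-0.15,0,255])

```text
t: 12.35
tool_pos: [0.7868, -0.3095, 0.4008]
tool_rot: [3.141, 0.0, -1.256]
contact_force: [0.4, 0.2, -0.4]
width: 0.0003
```

```bash
python3 - <<'E'
from h import *
s=readout.state();print(s["t"],s["tool_pos"],s["contact_force"])
I=viewer.grab_frame("side");J=viewer.grab_frame("top")
A=cv2.resize(I[180:280,250:350],None,fx=5,fy=5,interpolation=cv2.INTER_CUBIC)
B=cv2.resize(J[165:265,290:350],None,fx=5,fy=5,interpolation=cv2.INTER_CUBIC)
cv2.imwrite("pics/f.png",np.hstack([A,B]))
for l,z in(("latch_pin",.061),("latch_pivot",.044),("fence_board",.02)):
    for n in("top","side"):
        for d in pinpoint(l,n)[:2]:
            v=(atz(n,d["at"],z)[:2]-[.5577,-.1883]);print(l,n,round(d["conf"],2),np.array([[np.cos(.0705),np.sin(.0705)],[-np.sin(.0705),np.cos(.0705)]])@v)
E
```

```text
12.35 [ 0.78678469 -0.30954711  0.40076364] [ 0.37729482  0.19980777 -0.4407696 ]
latch_pin top 0.5 [-0.00159863  0.07003624]
latch_pin top 0.45 [-0.04540311  0.08428616]
latch_pin side 0.48 [0.00779344 0.06171544]
latch_pivot top 0.57 [0.00662692 0.10566167]
latch_pivot side 0.91 [-0.00496262  0.12720679]
latch_pivot side 0.2 [-0.00197554 -0.15342948]
fence_board top 0.94 [-0.0034292  0.2449548]
fence_board top 0.91 [-0.00507813  0.04609452]
fence_board side 0.91 [-0.00202796  0.06581762]
fence_board side 0.58 [0.00465145 0.27183074]
```

View pics/f.png

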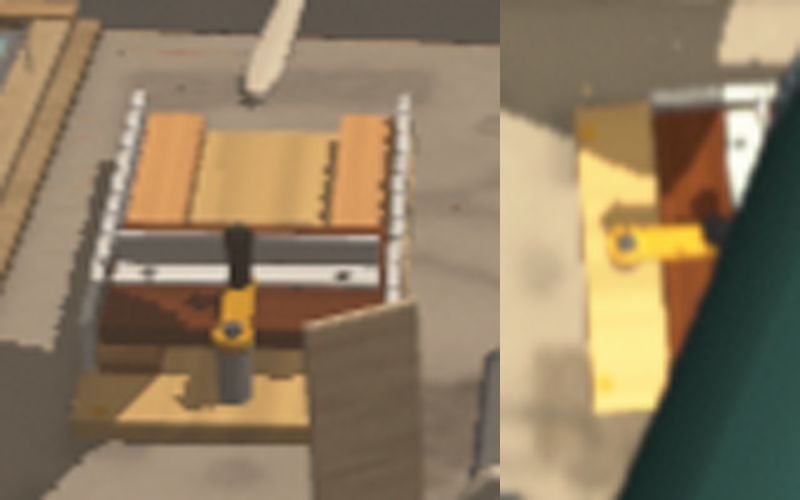

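The button lies along jig −y over the board's front edge, parallel to the cheeks. It reached a firm stop at 12 N, and the board is level.

```bash
python3 -c "
from rig import bot;print(bot.job_done())"
```

```text
the job is handed in; nothing more can be done
None
```

I pushed the fence board home and turned the brass button fully over its front edge, then handed the job in at about 12 s of the 48 s allowed.

- **Board:** I pushed it at 30 mm/s or less. The push force eased and then rose to 26 N as the board stopped against the notch ends. The top camera puts its origin 46 mm along the jig, against 45 mm for the seat. I could not see the feet in the notches directly, but the button arm passed over the board's front edge, which it can only do when the board is home.
- **Turn button:** I pushed the pin round its arc until it met a firm stop at about 12 N. The last pictures show the arm lying along jig −y over the board. The robot was clear of everything, with forces near zero.
- **Checks that disagreed:** Some side-camera readings were off by up to about 2 cm, putting the board at 66 mm and the pivot at 127 mm along the jig. I relied on the top camera, the contact forces and the pictures instead.
- **Other things on the bench:** I did not touch any of them knowingly, but I did not measure their positions again at the end.

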